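# Seat the keyed specimen plate under the stereo microscope

## Task

Put the specimen plate (the aluminium disc carrying the clamped specimen) into the round seat in the base of the stereo microscope: turn it until its flat lines up with the flat of the seat, reach in under the microscope's head without bumping it, and lower the plate gently until it lies fully home and level, flush with the base. Let go of it and leave everything else on the bench where it is.

Things in the scene. Friction and masses are not known exactly. Their poses are not given: they have to be found in the camera images.
- plate_mid (a point): On the plate's centre line, 31 mm above its underside, axes as the plate's: middle of its clamp, two steel jaw bars gripping a black specimen mount. Solid, 66 mm long (x), 43 mm over the smooth outer jaw faces (y); jaws 10 to 52 mm above the underside, mount to 56 mm. Grip across y; gripped 36 mm above the underside, a tool tilted 40 degrees along x clears the disc.
- plate_flat (a point): Middle of the plate's flat edge, 5 mm above the plate's underside (40 mm from its centre line along its y).
- stage_plate: Specimen plate, loose, about 0.35 kg: bare aluminium disc 110 mm across, 10 mm thick, with one flat on its rim (40 mm from the centre, 75 mm long; lower edge bevelled 2.5 mm) and a clamp on top. Starts flat on the bench. Origin: centre of its underside. z up; y from the centre to the middle of the flat; x along the clamp's jaws.
- seat (a point): Centre of the floor of the seat in the microscope's white base: a recess 115 mm across, 10 mm deep, with one flat in its wall 42.5 mm from the centre (2.5 mm of play all round). Level floor 35 mm above the bench, base top 45 mm. z up; y from the centre to the flat, towards the column. Home: the plate's underside on the floor, its flat facing the seat's flat, its top flush with the base.
- seat_flat (a point): Middle of the flat part of the seat's wall, 40 mm above the bench (42.5 mm from the seat's centre along its y).
- scope: Stereo microscope's base and column, fixed. Origin on the bench under the seat's centre, axes as for seat. The base, 45 mm high, reaches 110 mm to +x and -x, 130 mm to -y (a knob there 14 mm more) and 190 mm to +y. The column is a 32 mm steel post 405 mm high, 150 mm to +y of the seat's centre.
- scope_head: Microscope's head, fixed, fragile; origin and axes as scope. Objective 64 mm across over the seat's centre, underside 215 mm above the bench; from 253 mm up a body 86 mm across, its collar 104 mm, knobs reaching 60 mm to +x and -x; arm and focus block to the column on +y (from 245 mm up, within 52 mm of the y axis); eyepieces lean to -y above 370 mm. Open below on the -x and +x sides.
- mount_a: Bystander: grey specimen mount, a cylinder 30 mm across, 22 mm high; origin at its underside.
- mount_b: Bystander: grey specimen mount, a cylinder 40 mm across, 18 mm high; origin at its underside.
- plain_plate: Bystander: plain white round plate 100 mm across, 6 mm thick, no flat and no clamp; origin at its underside.
- petri: Bystander: glass dish 90 mm across, 15 mm high; origin at its underside.
- beaker: Bystander: glass beaker 68 mm across, 90 mm high; origin at its underside.
- wash_bottle: Bystander: white plastic bottle 64 mm across, 170 mm high; origin at its underside.
- screwdriver: Bystander: screwdriver 160 mm long lying on the bench; x along it.
- brush: Bystander: brush 170 mm long lying on the bench; x along it.

How it is judged:
By the outcome, as a careful person would: the job done as asked, in the order asked, and still so for the second after the job is handed in, with the robot touching nothing.
It also fails if it takes over 45 s, if anything falls off the work surface, if the arm or the gripper's body presses on something with over 40 N, if the wrist force passes 120 N, or if a joint passes its speed limit or range.

## Robot

A 7-joint arm with a two-finger parallel gripper is mounted at the origin on the work surface. World frame = base frame: x ahead of the robot, y to its left, z up, the work surface at z = 0. Lengths are in m, angles in rad, forces in N, time in s.
With the tool pointing down it reaches from about 0.425 to 0.925 m from the base axis. Payload 6.8 kg.
Tool frame: the origin (TCP) lies on the front face of the gripper's body, between the roots of the fingers; the fingertips stand 73 mm ahead of it and the grasp point (between the pads) lies 54 mm ahead of it (env.nose_length is the distance from the TCP to the fingertips, in m); z points along the fingers, y is the direction in which the jaws open and shut (so a half turn about z gives the same grasp; the last joint's range is limited). The gripper opens to 85 mm and grips with 20 to 120 N. Pads are 22 mm wide; open, the fingers measure 114 mm over their backs; the gripper's body (76 mm by 85 mm) begins 54 mm behind the grasp point. The pads swing forward as they close: fully open they stand 13 mm farther back than shut.
Start: joints at [-1.328, 0.477, 0.022, 1.555, -0.011, 1.109, -0.083], TCP at [0.232, 0.634, 0.304] pointing down, gripper open.
Joint ranges: [-2.96, 2.96], [-0.34, 2.1], [-1.41, 1.46], [0.24, 2.44], [-1.37, 4.51], [0.17, 1.92], [-2.96, 2.96]. Speed limits (rad/s): [2.39, 2.39, 3.14, 3.14, 3.14, 3.14, 3.14].

## Interface

Orientations are given as a unit quaternion [w, x, y, z].
In Python, from cell import env, kin, camera, calibration, job gives the robot as it stands. The module is installed in compiled form; this text tells all that it offers. Calls block until the motion is done:
- env.reach(position, orientation): joint-space move of the TCP to a pose.
- env.movel(position, velocity=0.15, rot=None, stop_force=None): straight line of the TCP; rot=None keeps the orientation; velocity is the mean speed in m/s. With stop_force (N) it stops when the force on the tool has changed by that much, and returns True; else False.
- env.goto_joints(angles): joint-space move.
- env.grip(opening, f_grip=None): finger opening in m; f_grip is the grip in N (None keeps the last); returns when the fingers have stopped.
- env.dwell(seconds).
- kin.inverse_kinematics(position, orientation): joint angles nearest the present ones, or None.
- env.get_state(): the state.
- camera(name): name is "scene" or "top"; returns (picture, depth): 400x640x3 uint8, blue, green, red; 400x640 float32, m along the optical axis (not along the pixel's ray), 0 where there is no reading.
- calibration(name): a dict with "fx", "fy", "cx", "cy" (pixels), "k1" (the pictures are not rectified: a ray, as slopes to the right and down, at radius r is drawn at 1 + k1 r^2 times it, then the intrinsics apply), "rvec" (rotation vector, rad) and "tvec" (3), from world to camera coordinates, as OpenCV has them. Camera axes: x right, y down, z forward; pixel columns grow to the right and rows downward; lengths in m; the calibration is good to about 2 mm. A picture is of the moment at which its call begins. calibration takes no time and is no camera call.
A pose or a line that the arm cannot do raises env.PlanningError and nothing moves.
- job.job_done(): hands the job in, once; it reports no verdict.
The state is a dict: "time": time; "qpos": joint angles; "joint_velocities": joint speeds; "joint_torque": joint torques, N m; "tcp_pos": TCP position; "orientation": TCP orientation; "force": force on the tool from outside, world axes, zero at the start; "torque": the same for the moment, N m; "opening": finger opening in m.
Only numpy, scipy, OpenCV 4.12 (cv2) and the standard library are available. Lean on these libraries where they do the work, as an engineer would, in place of code of your own. Each camera call takes 0.05 s, during which the arm holds its last target. There are 200 camera calls.

## Working session

There is one attempt and no reset: what is moved stays moved. The work goes in short steps, each a Python script; the robot and the scene stay as the last script left them, time stands still between calls to the robot, and variables do not carry over. Pictures are saved under pics/ and viewed, about 8 in all and at most 12, crops included, and the job is handed in when it is done.

```bash
mkdir -p pics; ls; python3 - <<'E'
from cell import env,camera,calibration
import cv2,numpy as np
for n in("scene","top"):
    p,d=camera(n);cv2.imwrite(f"pics/{n}0.png",p);np.save(f"pics/{n}0.npy",d)
    print(n,calibration(n), d[d>0].min(),d.max())
print(env.get_state())
E
```

```text
pics
scene {'fx': 399.5998045000479, 'fy': 399.5998045000479, 'cx': 319.7767534636608, 'cy': 201.4570677700329, 'k1': 0.03424810775196184, 'rvec': array([ 1.7622065 ,  1.83578198, -0.70343364]), 'tvec': array([ 0.17568493, -0.39249378,  1.51748092])} 0.680372 3.060369
top {'fx': 442.53077725121994, 'fy': 442.53077725121994, 'cx': 319.9044213659007, 'cy': 199.41790963699162, 'k1': -0.04216102068236235, 'rvec': array([ 2.15613704, -2.19112902,  0.1003221 ]), 'tvec': array([-0.15069996,  0.59281089,  1.26301294])} 0.8292621 2.1831524
{'time': 0.1, 'qpos': array([-1.32807767,  0.47770926,  0.02236056,  1.55636949, -0.011519  ,
        1.10929105, -0.08308718]), 'joint_velocities': array([ 0.00095298, -0.00125502, -0.00082482, -0.00509892,  0.00132071,
        0.00217077, -0.00065   ]), 'joint_torque': array([ 4.62753349e-03, -5.97756958e+01,  1.61390204e+00, -2.81957710e+01,
        1.29130011e-02,  4.89252867e-03, -3.79998539e-05]), 'tcp_pos': array([0.23183897, 0.63348794, 0.30302152]), 'orientation': array([-8.88900062e-05,  1.74507061e-01,  9.84655577e-01, -8.19646104e-04]), 'force': array([0.86989261, 0.21890027, 1.1424833 ]), 'torque': array([ 0.01017175, -0.04904753, -0.06242784]), 'opening': 0.08523429923897538}
```

View pics/scene0.png

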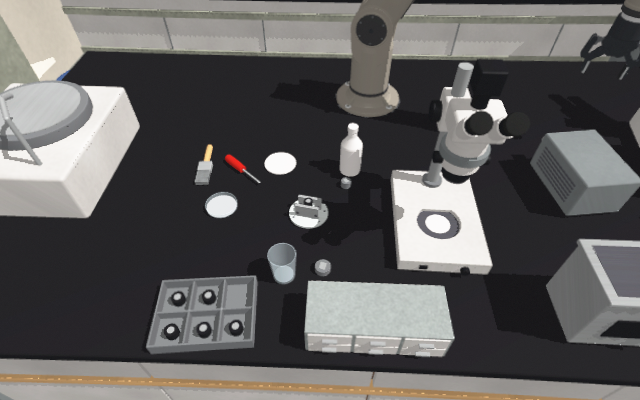

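View pics/top0.png

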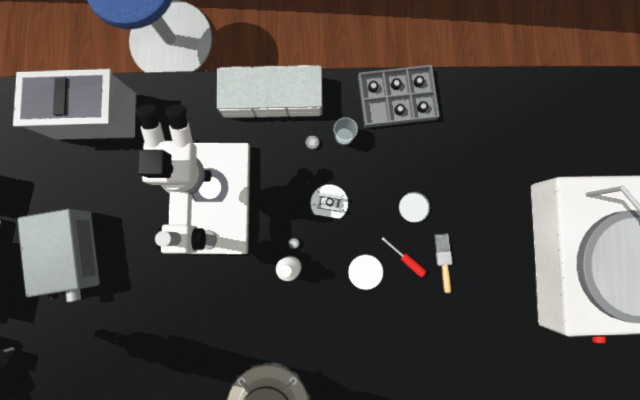

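Scene view: plate at (308,213), seat at (438,223). In the top view they are at (330,202) and (208,185), with the column towards the robot. Next I'll take one enlarged mosaic with a coarse localization.

```bash
cat > h.py <<'E'
import cv2,numpy as np
from cell import env,kin,camera,calibration,job
from scipy.spatial.transform import Rotation as R
def ray(n,uv):
    c=calibration(n);K=np.array([[c['fx'],0,c['cx']],[0,c['fy'],c['cy']],[0,0,1]])
    uv=np.asarray(uv,float).reshape(-1,1,2)
    s=cv2.undistortPoints(uv,K,np.array([c['k1'],0,0,0,0.])).reshape(-1,2)
    M=cv2.Rodrigues(c['rvec'])[0]
    return -M.T@c['tvec'], np.c_[s,np.ones(len(s))]@M
def onplane(n,uv,z):
    o,d=ray(n,uv); return o+d*((z-o[2])/d[:,2])[:,None]
def project(n,P):
    c=calibration(n);K=np.array([[c['fx'],0,c['cx']],[0,c['fy'],c['cy']],[0,0,1]])
    return cv2.projectPoints(np.asarray(P,float).reshape(-1,1,3),c['rvec'],c['tvec'],K,np.array([c['k1'],0,0,0,0.]))[0].reshape(-1,2)
def cloud(n,dep,u0,u1,v0,v1):
    v,u=np.mgrid[v0:v1,u0:u1]; o,d=ray(n,np.c_[u.ravel(),v.ravel()])
    return (o+d*dep[v0:v1,u0:u1].reshape(-1,1)).reshape(v1-v0,u1-u0,3)
E
python3 - <<'E'
from h import *
T=cv2.imread("pics/top0.png");S=cv2.imread("pics/scene0.png")
def crop(I,u,v,k,w=400,h=300):
    a,b=w//k//2,h//k//2; return cv2.resize(I[v-b:v+b,u-a:u+a],(w,h),interpolation=cv2.INTER_CUBIC)
cv2.imwrite("pics/mos.png",np.vstack([np.hstack([crop(T,330,202,8),crop(S,308,209,8)]),np.hstack([crop(T,208,190,4),crop(S,438,223,5)])]))
print(onplane("top",[[330,202]],.01),onplane("scene",[[308,213]],.01))
print(onplane("top",[[208,185]],.035),onplane("scene",[[438,223]],.035))
# base top corners from white mask
for n,I,w in(("top",T,(160,255,130,260)),("scene",S,(385,495,165,280))):
    print(n,project(n,[[0.65,-.1,.01]]))
E
```

```text
[[ 0.58378566 -0.18992235  0.01      ]] [[ 0.5884708  -0.18495345  0.01      ]]
[[0.63710047 0.16543201 0.035     ]] [[0.63008621 0.16452551 0.035     ]]
top [[299.30154196 180.26505378]]
scene [[338.05414834 231.37281223]]
```

View pics/mos.png

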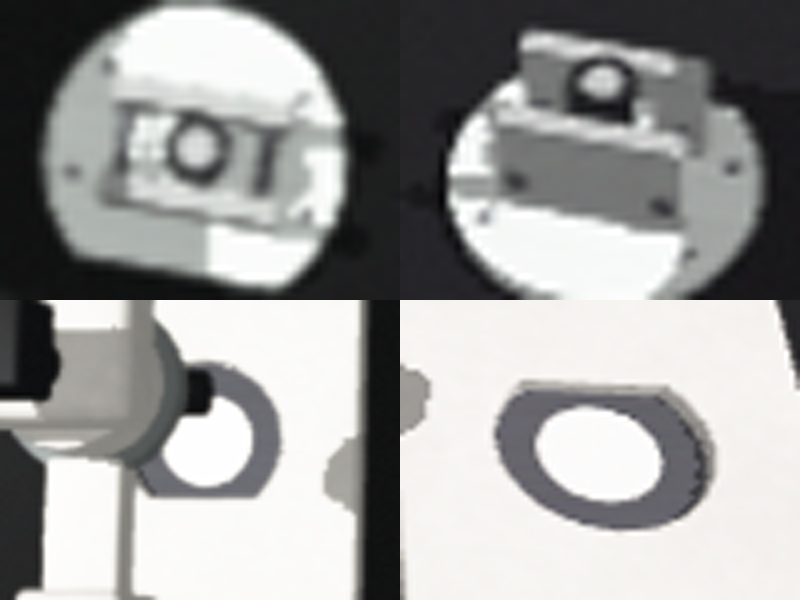

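Mosaic: in the top view the plate's flat faces the robot, from about (314,215) to (339,219), so it is yawed a few degrees. The seat's flat also faces the robot, at top-view (195..222, 201) and scene-view (450..492, ~212). I'll fit the known outlines (circle plus chord) to the contour points on their planes.

```bash
cat >> h.py <<'E'
from scipy.optimize import least_squares
def fit(P,r,f,c0,th0):
    """centre + direction angle of flat, from outline points"""
    def res(x):
        q=P[:,:2]-x[:2]; n=np.array([np.cos(x[2]),np.sin(x[2])])
        return np.maximum(np.hypot(*q.T)-r,q@n-f)
    s=least_squares(res,[*c0,th0],loss="soft_l1",f_scale=.0015,x_scale=[.01,.01,.1])
    return s.x,np.median(abs(res(s.x)))
def contour(mask,box,seed):
    u0,u1,v0,v1=box; m=mask[v0:v1,u0:u1].astype(np.uint8)
    m=cv2.resize(m*255,None,fx=4,fy=4,interpolation=cv2.INTER_LINEAR) if m.max()==1 else m
    cs=cv2.findContours((m>127).astype(np.uint8),cv2.RETR_EXTERNAL,cv2.CHAIN_APPROX_NONE)[0]
    s=((seed[0]-u0+.5)*4,(seed[1]-v0+.5)*4)
    c=max((c for c in cs if cv2.pointPolygonTest(c,s,False)>=0),key=cv2.contourArea)
    return (c.reshape(-1,2)+.5)/4-.5+[u0,v0]
E
python3 - <<'E'
from h import *
T=cv2.imread("pics/top0.png");S=cv2.imread("pics/scene0.png")
g=lambda I:I.astype(int).min(2)
for n,I,z,b,s in(("top",T,.01,(300,360,178,226),(330,190)),("scene",S,.01,(280,335,190,235),(308,222))):
    P=onplane(n,contour(g(I)>80,b,s),z); print("plate",n,*fit(P,.055,.04,(.585,-.188),np.pi-.15))
for n,I,z,b,s in(("scene",S,.045,(412,468,200,245),(438,213)),):
    print([I[r,c].tolist() for r,c in((205,420),(213,440),(211,440),(225,440),(232,440),(236,440),(240,440),(243,440))])
    m=g(I)<205; cv2.imwrite("pics/m.png",m*255)
    P=onplane(n,contour(m,b,s),z); print(len(P),"seat",*fit(P,.0575,.0425,(.635,.165),np.pi))
# top view seat: flat edge
print(onplane("top",[[195,201.3],[222.5,201.3]],.045), ray("top",[[200,200]])[0],ray("scene",[[200,200]])[0])
D=np.load("pics/top0.npy"); C=cloud("top",D,310,350,180,225)
print("jaw top z",np.percentile(C[...,2],[5,50,90,95,99]))
j=C[(C[...,2]>.046)&(C[...,2]<.065)]; print(len(j),j.mean(0),cv2.minAreaRect(j[:,:2].astype(np.float32)*1000))
E
```

```text
plate top [ 0.58218886 -0.18703175  2.93862059] 0.0009439657768328044
plate scene [ 0.58141402 -0.18257479  1.83508828] 0.004529656863845544
[[242, 244, 246], [108, 101, 102], [148, 151, 154], [251, 251, 252], [251, 251, 252], [109, 100, 102], [241, 244, 246], [241, 244, 247]]
479 seat [0.63244344 0.16308321 3.12285556] 0.0007783407248801166
[[0.58904092 0.20025651 0.045     ]
 [0.58776029 0.12051451 0.045     ]] [ 0.47084562 -0.15986655  1.31228199] [ 1.31251489 -0.12277385  0.86596545]
jaw top z [-0.00274331  0.0074899   0.05058381  0.05475569  0.05933287]
204 [ 0.58144553 -0.18509546  0.05388846] ((581.4810791015625, -185.68011474609375), (64.26859283447266, 42.97918701171875), 79.50362396240234)[ WARN:0@0.767] global loadsave.cpp:1063 imwrite_ Unsupported depth image for selected encoder is fallbacked to CV_8U.
```

```bash
cat >> h.py <<'E'
def quat(yaw,sgn,tilt=np.radians(40)):
    """tool tilted along plate x (yaw), tool y = sgn*plate y"""
    xp=np.array([np.cos(yaw),np.sin(yaw),0]);yp=np.array([-np.sin(yaw),np.cos(yaw),0])
    z=np.sin(tilt)*xp-np.cos(tilt)*np.array([0,0,1]);y=sgn*yp
    q=R.from_matrix(np.c_[np.cross(y,z),y,z]).as_quat(); return q[[3,0,1,2]],z
def tcp(P,yaw,sgn,back=0): # P: plate underside centre -> TCP for grip 36 mm up
    q,z=quat(yaw,sgn); return np.array(P)+[0,0,.036]-z*(.054+back),q
E
python3 - <<'E'
from h import *
np.set_printoptions(precision=3,suppress=True)
st=env.get_state();q0=st['orientation']
for p in([.17,.46,.65],[.155,.423,.65],[.17,.46,.6],[.45,-.1,.6],[.45,-.1,.3],[.232,.634,.6]): print(p,kin.inverse_kinematics(p,q0))
for s in(1,-1):
  for yaw,P in((np.radians(79),[.582,-.186,0]),(np.radians(79),[.582,-.186,.06]),(np.radians(89),[.632,.163,.06]),(np.radians(89),[.632,.163,.035])):
    for b in(0,.12):
      p,q=tcp(P,yaw,s,b); print(s,P,b,p,kin.inverse_kinematics(p,q))
E
```

```text
[0.17, 0.46, 0.65] [-1.375  0.036  0.033  1.373 -0.001  1.734 -0.123]
[0.155, 0.423, 0.65] [-1.382 -0.038  0.023  1.447  0.001  1.734 -0.139]
[0.17, 0.46, 0.6] [-1.37   0.026  0.027  1.49  -0.001  1.627 -0.123]
[0.45, -0.1, 0.6] [-0.649 -0.09   0.678  1.579  0.058  1.634  1.25 ]
[0.45, -0.1, 0.3] [-0.621  0.139  0.784  2.089 -0.118  0.957  1.447]
[0.232, 0.634, 0.6] [-1.347  0.387  0.056  1.047 -0.021  1.71  -0.077]
1 [0.582, -0.186, 0] 0 [ 0.575 -0.22   0.077] [-0.032  1.034  0.843  1.766 -1.307  1.501 -1.902]
1 [0.582, -0.186, 0] 0.12 [ 0.561 -0.296  0.169] [ 0.003  1.034  1.054  1.668 -1.256  1.735 -1.91 ]
1 [0.582, -0.186, 0.06] 0 [ 0.575 -0.22   0.137] [-0.131  1.055  1.053  1.769 -1.342  1.678 -1.914]
1 [0.582, -0.186, 0.06] 0.12 [ 0.561 -0.296  0.229] [ 0.     0.934  1.056  1.643 -1.184  1.755 -1.984]
1 [0.632, 0.163, 0.06] 0 [0.631 0.128 0.137] [ 0.747  1.113 -1.256  1.756  0.497  0.749  2.65 ]
1 [0.632, 0.163, 0.06] 0.12 [0.63  0.051 0.229] [-0.599  0.847  1.057  1.805 -1.334  1.57  -2.221]
1 [0.632, 0.163, 0.035] 0 [0.631 0.128 0.112] [ 0.77   1.223 -1.326  1.758  0.672  0.
[... 211 characters left out ...]
1 [0.582, -0.186, 0] 0.12 [ 0.561 -0.296  0.169] [ 0.031  0.989  0.984  1.666 -1.214  1.681  1.208]
-1 [0.582, -0.186, 0.06] 0 [ 0.575 -0.22   0.137] [ 0.021  0.876  0.748  1.759 -1.167  1.443  1.126]
-1 [0.582, -0.186, 0.06] 0.12 [ 0.561 -0.296  0.229] [-0.007  0.946  1.074  1.644 -1.194  1.769  1.164]
-1 [0.632, 0.163, 0.06] 0 [0.631 0.128 0.137] [-0.154  0.686  0.152  1.82  -1.068  0.95   0.738]
-1 [0.632, 0.163, 0.06] 0.12 [0.63  0.051 0.229] [-0.281  0.613  0.506  1.785 -1.064  1.236  0.751]
-1 [0.632, 0.163, 0.035] 0 [0.631 0.128 0.112] [-0.101  0.72   0.08   1.819 -1.057  0.898  0.756]
-1 [0.632, 0.163, 0.035] 0.12 [0.63  0.051 0.204] [-0.244  0.638  0.452  1.795 -1.071  1.195  0.778]
```

```bash
python3 - <<'E'
from h import *
np.set_printoptions(precision=3,suppress=True)
D=np.load("pics/top0.npy");C=cloud("top",D,130,260,95,260);print("scope max z",np.percentile(C[...,2],99.9))
C=cloud("top",D,276,302,225,284);print("bottle xy",np.median(C[C[...,2]>.1],0))
env.movel([.17,.46,.65],.3)
j=env.get_state()['qpos'].copy(); j[0]=.3
env.goto_joints(j)
P=[.582,-.1855,0];yaw=np.radians(79)
p,q=tcp(P,yaw,-1,.12); env.reach(p,q)
s=env.get_state();print(s['time'],s['qpos'],s['tcp_pos'],p)
ps,_=camera("scene");pt,_=camera("top")
cv2.imwrite("pics/pre.png",np.vstack([cv2.resize(ps[60:300,120:600],(800,400))[:300],cv2.resize(pt[110:350,200:600],(500,300))[:,:].copy() if 0 else cv2.resize(pt[110:290,160:640],(800,300))]))
E
```

```text
scope max z 1.3122819852516274
bottle xy [ 0.399 -0.071  0.121]
5.8917 [ 0.524  0.724  0.142  1.629 -0.752  1.263  0.87 ] [ 0.562 -0.295  0.171] [ 0.561 -0.295  0.169]
```

View pics/pre.png

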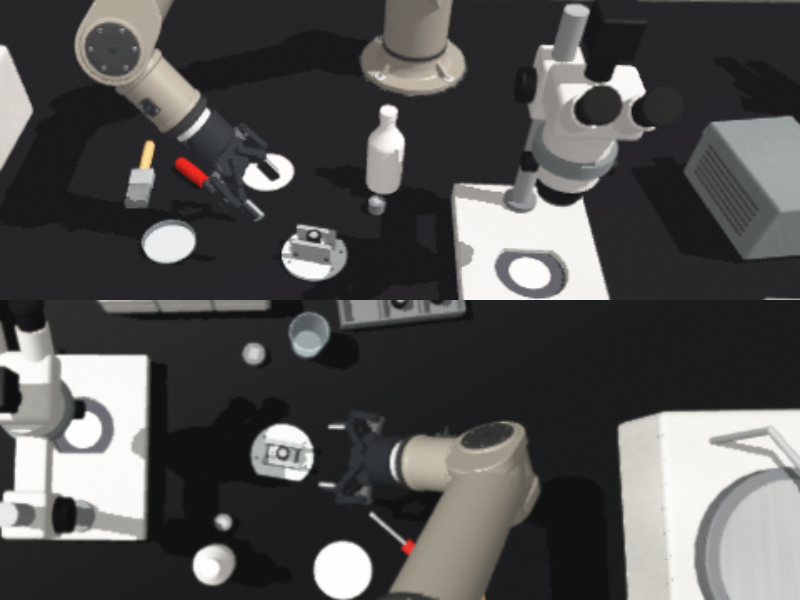

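The gripper straddles the clamp symmetrically: fingertips at lower-panel rows 427 and 487, clamp centre at 455. The arm is clear of everything. Grasp and lift.

```bash
python3 - <<'E'
from h import *
np.set_printoptions(precision=4,suppress=True)
P=[.582,-.1855,0];yaw=np.radians(79)
p,q=tcp(P,yaw,-1,0)
print(env.movel(p,.1,stop_force=12)); s=env.get_state();print(s['tcp_pos'],p,s['force'])
env.grip(0,60); s=env.get_state();print(s['opening'],s['force'],s['tcp_pos'],s['orientation'],q)
env.movel(s['tcp_pos']+[0,0,.09],.1); s=env.get_state();print(s['time'],s['opening'],s['force'],s['tcp_pos'],s['qpos'])
# IK check on way to the seat
for a in(0,.5,1):
    p,q=tcp([.582+.05*a,-.1855+.348*a,.09 if a<1 else .036],np.radians(79+10*a),-1);print(p,kin.inverse_kinematics(p,q))
ps,_=camera("scene");pt,_=camera("top")
cv2.imwrite("pics/lift.png",np.hstack([cv2.resize(ps[150:250,250:370],(400,333)),cv2.resize(pt[150:250,270:390],(400,333))]))
E
```

```text
False
[ 0.5755 -0.2204  0.0778] [ 0.5754 -0.2196  0.0774] [-0.1636 -1.1096  1.0017]
0.04215699649160752 [-0.1782 -2.9089  3.8268] [ 0.5756 -0.22    0.0778] [-0.2171  0.7252  0.5977  0.2641] [-0.2176  0.7251  0.5977  0.2639]
8.8583 0.042648065558618706 [ 0.0123  0.1547 -4.59  ] [ 0.5752 -0.2199  0.167 ] [ 0.441   0.6818  0.1068  1.7215 -0.7961  1.1685  0.8271]
[ 0.5754 -0.2196  0.1674] [ 0.4407  0.6809  0.1066  1.7221 -0.7967  1.1676  0.8275]
[ 0.6034 -0.046   0.1674] [ 0.2311  0.6265  0.0146  1.8232 -0.8602  1.0132  0.7322]
[0.6314 0.1278 0.1134] [ 0.0221  0.7177 -0.0876  1.8096 -0.9449  0.827   0.6763]
```

View pics/lift.png

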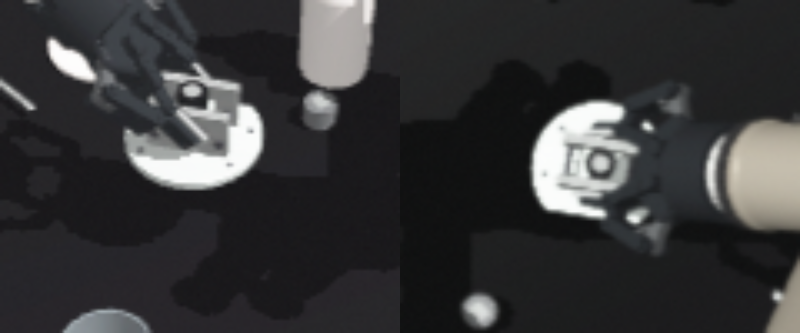

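The plate is held level (4.6 N) and clear of the neighbours: mount dot near left-panel (192,92) and right-panel (602,162). To cancel camera bias I'll compare both cameras' readings of the mount top and of the seat.

```bash
python3 - <<'E'
from h import *
np.set_printoptions(precision=4,suppress=True)
s=env.get_state(); yaw=np.radians(79)
_,z=quat(yaw,-1); g=s['tcp_pos']+z*.054; zu=g[2]-.036; print("robot says centre",g,"underside",zu)
ims={n:camera(n) for n in("scene","top")}
for n,(u,v) in(("scene",(307.6,177.6)),("top",(330.6,198.6))):
    I=ims[n][0].astype(int).min(2); u,v=round(u),round(v); w=I[v-4:v+5,u-4:u+5]; 
    cs=contour(I>(w.max()+w.min())/2,(u-5,u+6,v-5,v+6),(u,v)); (c,r)=cv2.minEnclosingCircle(cs.astype(np.float32))
    m=cv2.moments(cs.astype(np.float32)); c2=(m['m10']/m['m00'],m['m01']/m['m00'])
    print(n,w.min(),w.max(),c,c2,r,onplane(n,[c2],zu+.056))
print("rays meet:",end=' ')
T=cv2.imread("pics/top0.png").astype(int).min(2)
b=(190,240,165,206); P=contour(T<205,b,(220,187)); X=onplane("top",P,.045)
q=X[:,:2]-[.632,.163]; k=(q[:,0]<-.01)&(q[:,1]<.02)&(np.hypot(*q.T)>.035)
print(k.sum(),"seat top",*fit(X[k],.0575,.0425,(.632,.163),np.pi))
k=(q[:,1]<.0)&(np.hypot(*q.T)>.045); print(k.sum(),"seat top",*fit(X[k],.0575,.0425,(.632,.163),np.pi))
# plate fit again in scene on the bench using near 'underside' edge: leftmost/rightmost skipped
E
```

```text
robot says centre [ 0.5818 -0.1857  0.1255] underside 0.08947287393981801
scene 27 208 (308.0, 174.5) (308.0423689138577, 175.0437734082397) 5.6927490234375 [[ 0.575  -0.1827  0.1455]]
top 51 214 (329.640625, 198.359375) (329.5963001383126, 198.44381051175657) 3.1113979816436768 [[ 0.5815 -0.1859  0.1455]]
rays meet: 139 seat top [0.6307 0.1617 3.1251] 2.031377951711849e-05
234 seat top [0.6293 0.1627 3.1752] 0.0005443402778988055
```

```bash
python3 - <<'E'
from h import *
np.set_printoptions(precision=4,suppress=True)
yaw=np.radians(89)
for P,v in(([.605,-.07,.075],.12),([.631,.02,.064],.12),([.631,.162,.060],.08),([.631,.162,.052],.03)):
    p,q=tcp(P,yaw,-1); hit=env.movel(p,v,rot=q,stop_force=15); s=env.get_state(); print(s['time'],hit,s['force'],s['tcp_pos']-p,s['qpos'])
    if hit: break
ps,_=camera("scene");pt,_=camera("top")
cv2.imwrite("pics/over.png",np.hstack([cv2.resize(ps[170:260,385:485],(400,360),interpolation=cv2.INTER_CUBIC),cv2.resize(pt[145:225,165:255],(400,360),interpolation=cv2.INTER_CUBIC)]))
E
```

```text
10.2083 False [ 0.5727  0.0979 -4.0187] [-0.0002 -0.0015 -0.0001] [ 0.2988  0.6929  0.0396  1.7357 -0.7782  1.1154  0.8127]
11.1417 False [-0.2868 -1.0638 -4.5721] [-0.     -0.0013 -0.0002] [ 0.1876  0.7006 -0.0065  1.7518 -0.8352  1.0154  0.739 ]
13.0667 False [-0.9234 -0.338  -4.9512] [ 0.0001 -0.0007 -0.0001] [ 0.0196  0.6797 -0.0818  1.8091 -0.9238  0.853   0.6383]
13.4833 False [ 0.1439  0.6111 -4.5908] [-0.0002 -0.0001 -0.0004] [ 0.0219  0.6925 -0.0861  1.8104 -0.9297  0.8433  0.6506]
```

View pics/over.png

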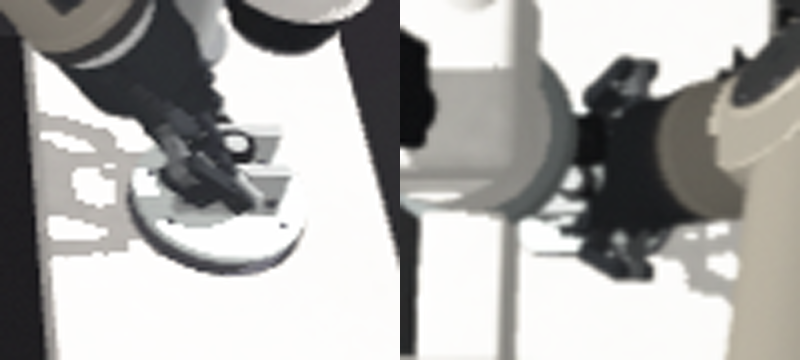

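The plate is over the seat with an even dark gap along its near rim (left panel, ~(130..300, 190..275)), and the hand is clear of the objective. Lower with a force stop.

```bash
python3 - <<'E'
from h import *
np.set_printoptions(precision=4,suppress=True)
p,q=tcp([.631,.162,.0340],np.radians(89),-1); f0=env.get_state()['force']
hit=env.movel(p,.012,rot=q,stop_force=6); s=env.get_state()
print(s['time'],hit,s['force']-f0,s['torque'],"underside",s['tcp_pos'][2]-.0778,s['tcp_pos']-p)
ps,_=camera("scene")
cv2.imwrite("pics/low.png",cv2.resize(ps[175:255,395:485],(720,600),interpolation=cv2.INTER_CUBIC)[:,:720])
E
```

```text
14.85 True [ 0.6895 -1.6948 10.5652] [-0.0451 -0.1504  0.0653] underside 0.034968735261441425 [-0.     -0.0001  0.0014]
```

View pics/low.png

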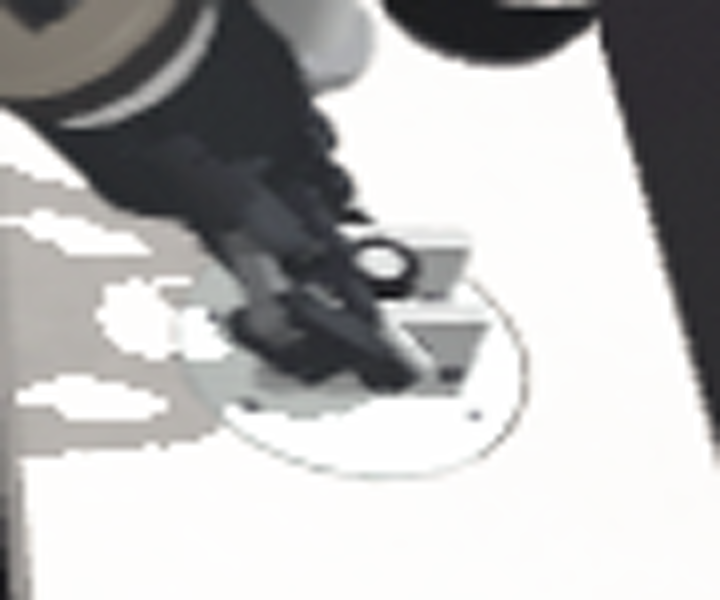

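The plate is flush: a thin even gap all round, with contact at underside 35.0 mm. Release, retreat along the tool axis, then back away.

```bash
python3 - <<'E'
from h import *
np.set_printoptions(precision=4,suppress=True)
env.grip(.072); s=env.get_state(); print(s['opening'],s['force'],s['tcp_pos'])
_,z=quat(np.radians(89),-1)
print(env.movel(s['tcp_pos']-z*.12,.08,stop_force=10)); s=env.get_state(); print(s['force'])
print(env.movel([.58,-.18,.33],.15,stop_force=15)); env.dwell(.3); s=env.get_state(); print(s['time'],s['force'],s['tcp_pos'])
(ps,d),(pt,dt)=camera("scene"),camera("top")
C=cloud("scene",d,400,480,195,250)
zc=C[...,2]; r=C[...,:2]-[.632,.163]; R2=np.hypot(r[...,0],r[...,1]); 
k=(R2<.05)&(zc<.052)&(zc>.03); A=np.c_[C[k][:,:2]-[.632,.163],np.ones(k.sum())]; print("plate plane slope,height",np.linalg.lstsq(A,zc[k],rcond=None)[0],"base top",np.median(zc[(R2>.065)&(R2<.09)]))
cv2.imwrite("pics/fin.png",np.vstack([cv2.resize(ps[80:290,150:500],(667,400)),cv2.resize(pt[120:290,130:460],(667,200)) if 0 else cv2.resize(pt[110:305,130:520],(667,200)) if 0 else np.hstack([cv2.resize(ps[195:250,400:480],(291,200),interpolation=cv2.INTER_CUBIC),cv2.resize(pt[110:290,130:470],(376,200))])]))
E
```

```text
0.07223597074249992 [0.2572 0.1528 0.3286] [0.629  0.1267 0.1107]
False
[-0.0168 -0.013  -0.6061]
False
19.175 [ 0.364  -0.3544 -0.1228] [ 0.58   -0.1798  0.3299]
plate plane slope,height [-0.0022  0.0024  0.0447] base top 0.04416143317794574
```

View pics/fin.png

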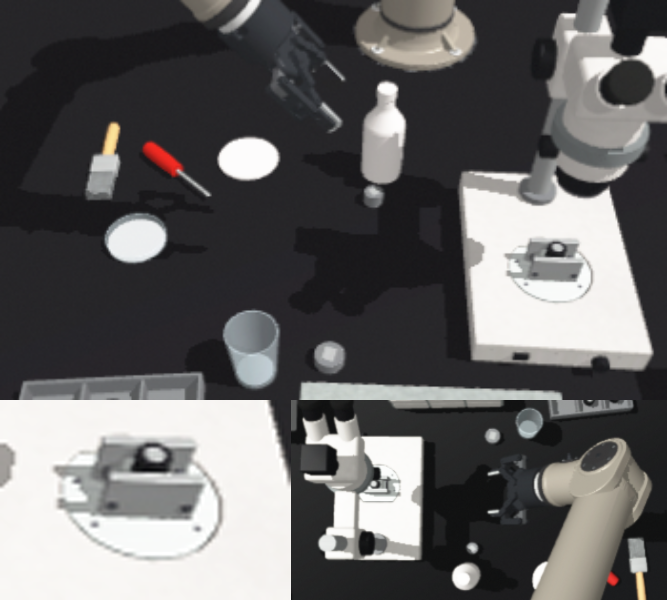

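The plate lies flush and level in the seat (close-up at (140,500), even gap), the slope is about 0.2%, and the bystanders have not moved. The robot is clear, so I'm handing in.

```bash
python3 -c "
from cell import job; job.job_done()"
```

```text
the job is handed in; nothing more can be done
```

The specimen plate is in the microscope's seat, released, and the job is handed in at about 19 s on the robot's clock.

I gripped the plate by its clamp with the tool tilted 40°. I then turned it about 10° to line up the flats, brought it in under the head from the open side facing the plate's starting place, and lowered it until it touched the seat floor.

**Last checks**
- **Seating:** contact came with the underside at 35.0 mm, which is the floor height. The force change at contact was about 10.6 N.
- **Level and flush:** the scene camera's depth gave a plate slope of about 0.2 % per axis. The plate's top read 44.7 mm and the base top 44.2 mm. A thin, even gap shows around the part of the rim I could see.
- **Bystanders and head:** nothing else on the bench looks moved in the final picture. No force stop tripped on the way in or out.

**One disagreement:** the scene camera read the plate about 3 mm off in y and 7 mm off in x, partly because the clamp jaws spoiled that reading. I used the top camera's values, which agreed with the robot's own position.

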